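# Do up the loose wing nut of a flower press

### The arm

A 6-joint arm with a two-finger parallel gripper is mounted at the origin on the work surface. World frame = base frame: x ahead of the robot, y to its left, z up, the work surface at z = 0. Lengths are in m, angles in rad, forces in N, time in s.
With the tool pointing down it reaches from about 0.375 to 0.9 m from the base axis. Payload 3.1 kg.
Tool frame: the origin (TCP) lies between the finger pads; the fingertips stand 17 mm ahead of it and the grasp point (between the pads) lies 2 mm behind it; z points along the fingers, y is the line along which they close (so a half turn about z gives the same grasp; the last joint's range is limited). The gripper opens to 85 mm and grips with 20 to 120 N. Pads are 22 mm wide; open, the fingers measure 114 mm over their backs; the gripper's body (76 mm by 85 mm) begins 54 mm behind the grasp point. The pads swing forward as they close: fully open they stand 13 mm farther back than shut.
Start: joints at [1.141, 0.527, 1.433, -0, 1.181, -0.178], TCP at [0.155, 0.605, 0.248] pointing down, gripper open.
Joint ranges: [-3.08, 3.08], [-0.75, 2.2], [0.22, 2.44], [-1.43, 4.57], [0, 2.65], [-2.85, 2.85]. Speed limits (rad/s): [2.79, 2.79, 3.14, 3.14, 3.14, 3.14].

### API

Orientations are given as a unit quaternion [x, y, z, w].
In Python, from station import sense, vision, order gives the robot as it stands.
- The arm moves only by the shell command python3 -m crank 'ROWS' [OPENING] [FORCE]. ROWS is JSON, a list of rows, each an object with "dp": the shift along the world's x, y, z in units of 30 mm (1.0 is 30 mm), a list of three; "angular": the turn, a rotation vector about the world's x, y, z in degrees, a list of three. In form: [{"dp": [dx, dy, dz], "angular": [ax, ay, az]}, ...]. A call has 1 to 20 rows; each row shifts and turns the commanded pose from where the row before left it; what a row does not reach is not made up. A row lasts 1/10 s, in which the tool goes at most 50 mm and 8.59 degrees, less where a joint would pass 70% of its speed; a pose out of reach is approached as far as the arm can. A call is refused whole if a number of a shift passes 1 or a number of a turn 8.59, either way. A call with a gripper value outside its range is refused whole. OPENING is the closure, from 0 (fully open) to 1 (shut), set as the call begins (- or left out, the last holds). The fingers move at their own pace and stop on an object; FORCE is the grip in N (left out, the last holds). Time passes only in rows, so rows that do not move let the fingers close. It gives the time, the measured TCP pose, the force, the opening and the grip force at its end, in the units of the state.
- sense(): the state, without advancing time (a new reading comes with each control period).
- vision.snapshot(name): name is "side" or "top"; returns a dict with "image" (420x560x3 uint8, blue, green, red), "range_z" (420x560 float32, m along the optical axis (not along the pixel's ray), 0 where there is no reading), "mtx" (3x3 intrinsics, pixels), "pose" (4x4, takes a point from camera to world coordinates). Camera axes: x right, y down, z forward; pixel columns grow to the right and rows downward; lengths in m; the calibration is good to about 2 mm. A picture is of the moment at which its call begins.
- order.sign_off(): hands the job in; it is judged then, once.
The state is a dict: "t": time; "q": joint angles; "qd": joint speeds; "tau": joint torques, N m; "tcp_pos": TCP position; "tool_rot": TCP orientation; "force": force on the tool from outside, world axes, zero at the start; "ft_torque": the same for the moment, N m; "finger_gap": opening from 0.0 (shut) to 1.0 (fully open); "gripper_force": force on a finger pad.
Only numpy, scipy, OpenCV 4.12 (cv2) and the standard library are available. Lean on these libraries where they do the work, as an engineer would, in place of code of your own. Each camera call takes 0.05 s, during which the arm holds its last target. There are 200 camera calls.

### The job

On the flower press, do up the loose red wing nut: push its wings round clockwise (seen from above) with a fingertip, stroke after stroke, until it is fully home and stops on its washer. Only push: do not pinch a wing or take the nut between the fingers, and do not shove or lift the press. Leave the tight blue wing nut, the mug, the glasses case and the vase as they are, and finish clear of everything.

Things in the scene. Friction and masses are not known exactly. Their poses are not given: they have to be found in the camera images.
- press: Flower press, 120 mm (its x) by 240 mm (its y), loose on the table but heavy (3.2 kg): white marble base, stack of blotter card, wooden top board whose upper face is 68 mm above the table. Origin: centre of its underside. A vertical steel stud of 12 mm diameter stands at y = +85 mm (red wing nut) and at y = -85 mm (blue wing nut), its top 105 mm above the table; a washer 30 mm wide and 2.5 mm thick lies on the board round each stud.
- loose_nut_under (a point): Red wing nut, loose on its stud: this point is on the nut's axis at its underside (70.5 mm above the table when home); z is up, and it turns with the nut. Round hub of 22 mm diameter and 20 mm height; two flat upright wings along +x and -x, reaching 32 mm from the axis, from 4 mm to 26 mm above this point, 10 mm thick over the pads on their faces. To do it up (clockwise from above) push the +x wing on its +y face towards -y, or the -x wing on its -y face towards +y.
- loose_nut (a joint): Turn of the red wing nut in rad: 0 = home on the washer (hard stop), positive = unscrewed counter-clockwise seen from above; starts at 0.7 to 1.2 turns. Doing it up lowers the value and lowers the nut by 5 mm a turn. It turns easily (friction about 0.025 N m, 1 N at the wings) and stays where it is left.
- loose_nut_push_pads: The red grip pads on the two wing faces that are pushed to do the nut up: +y face of the +x wing, -y face of the -x wing; 17 mm long, 18 mm high, 2.5 mm thick, from 13 to 30 mm from the axis. Same origin and axes as loose_nut_under.
- loose_nut_back_pads: The like pads on the two opposite wing faces. Same origin and axes as loose_nut_under.
- tight_nut (a joint): Turn of the blue wing nut in rad: 0 = home, positive = unscrewed. It is tight at 0 (0.5 N m to move it) and is to stay there.
- tight_nut_under (a point): Blue wing nut of the same shape, on the other stud: point on its axis at its underside, 70.5 mm above the table; wings along its x.
- mug: Blue mug, 76 mm wide, 85 mm high, with a handle on its y side, loose; origin at the centre of its underside. Bystander.
- glasses_case: Black and grey glasses case, 62 by 158 by 39 mm, loose; long side along its y; origin at the centre of its underside. Bystander.
- vase: White vase, 100 mm wide, 128 mm high, with dried grasses up to 240 mm high, loose; origin at the centre of its underside. Bystander.

How it is judged:
By the outcome, as a careful person would: the job done as asked, in the order asked, and still so for the second after the job is handed in, with the robot touching nothing.
It also fails if it takes over 70 s, if anything falls off the work surface, if the arm or the gripper's body presses on something with over 40 N, if the wrist force passes 120 N, or if a joint passes its speed limit or range.

## Working session

There is one attempt and no reset: what is moved stays moved. The work goes in short steps, Python scripts to look and compute and a shell command to move; the robot and the scene stay as the last step left them, time stands still between calls to the robot, and variables do not carry over. Pictures are saved under pics/ and viewed, at most 10 in all, crops included, and the job is handed in when it is done.

```bash
mkdir -p pics; cat > h.py <<'E'
import numpy as np, cv2
from station import sense, vision, order
def pts(s):
    K=s["mtx"];T=s["pose"];z=s["range_z"]
    v,u=np.indices(z.shape)
    P=np.stack([(u-K[0,2])/K[0,0]*z,(v-K[1,2])/K[1,1]*z,z],-1)
    W=P@T[:3,:3].T+T[:3,3]; W[z==0]=np.nan
    return W
def masks(img):
    h=cv2.cvtColor(img,cv2.COLOR_BGR2HSV)
    red=cv2.inRange(h,(0,120,60),(8,255,255))|cv2.inRange(h,(172,120,60),(180,255,255))
    blue=cv2.inRange(h,(100,120,50),(130,255,255))
    return red,blue
E
python3 - <<'E'
from h import *
ims=[]
for n in("top","side"):
    s=vision.snapshot(n);W=pts(s);ims.append(s["image"]);cv2.imwrite(f"pics/{n}0.png",s["image"])
    print(n,s["pose"].round(3).tolist(),s["mtx"].round(1).tolist())
    for c,m in zip(("red","blue"),masks(s["image"])):
        k,l,st,ce=cv2.connectedComponentsWithStats(m)
        for i in range(1,k):
            if st[i,4]>15: print(c,st[i].tolist(),ce[i].round(),np.nanmedian(W[l==i],0).round(3),np.nanmax(W[l==i][:,2]).round(3))
E
```

```text
top [[-0.02, -0.994, 0.103, 0.453], [-1.0, 0.019, -0.014, -0.084], [0.012, -0.103, -0.995, 1.474], [0.0, 0.0, 0.0, 1.0]] [[538.8, 0.0, 277.4], [0.0, 538.8, 216.4], [0.0, 0.0, 1.0]]
red [0, 228, 51, 59, 2058] [ 23. 257.] [0.503 0.567 0.05 ] 0.061
red [152, 228, 21, 19, 124] [162. 237.] [0.548 0.189 0.097] 0.106
blue [182, 154, 25, 39, 151] [190. 171.] [0.726 0.127 0.077] 0.091
blue [191, 172, 22, 24, 190] [203. 182.] [0.705 0.096 0.009] 0.089
blue [188, 181, 8, 6, 18] [191. 184.] [0.699 0.131 0.006] 0.012
blue [193, 185, 9, 6, 20] [197. 188.] [0.688 0.115 0.005] 0.011
blue [225, 227, 8, 25, 86] [229. 239.] [0.54  0.022 0.094] 0.103
blue [435, 327, 76, 32, 592] [473. 343.] [ 0.255 -0.621  0.011] 0.023
side [[0.9, -0.227, 0.373, 0.149], [-0.436, -0.503, 0.746, -0.949], [0.019, -0.834, -0.551, 0.694], [0.0, 0.0, 0.0, 1.0]] [[452.6, 0.0, 281.6], [0.0, 452.6, 206.4], [0.0, 0.0, 1.0]]
red [155, 108, 51, 24, 659] [179. 119.] [0.498 0.589 0.049] 0.055
red [221, 148, 20, 11, 143] [230. 153.] [0.545 0.185 0.089] 0.101
blue [240, 177, 21, 10, 117] [250. 182.] [0.536 0.017 0.086] 0.097
```

View pics/top0.png

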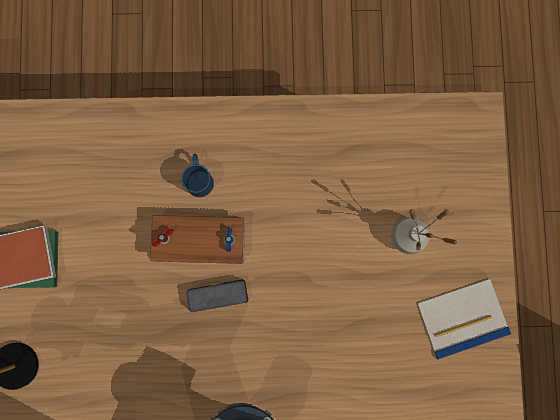

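View pics/side0.png

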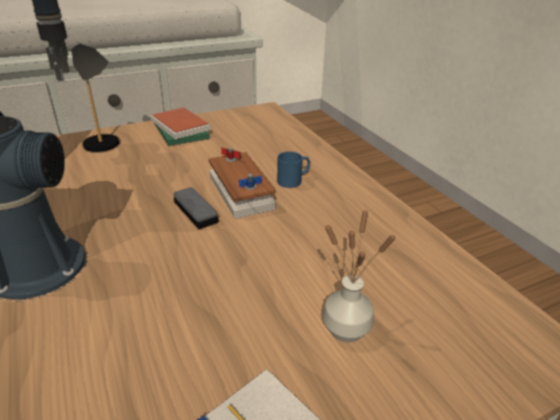

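Top view: red nut at (162,237), blue at (229,239), mug (197,180), case (217,294), vase (411,235). Side view: red nut at (230,153), blue at (250,182). Now the finer measurement of press and nut.

```bash
python3 - <<'E'
from h import *
from scipy.spatial.transform import Rotation as R
s=vision.snapshot("top");W=pts(s);im=s["image"]
h=W[...,2]
b=((h>.060)&(h<.074)&(abs(W[...,0]-.54)<.12)&(abs(W[...,1]-.1)<.17)).astype(np.uint8)
hsv=cv2.cvtColor(im,cv2.COLOR_BGR2HSV)
k,l,st,ce=cv2.connectedComponentsWithStats(b);i=1+np.argmax(st[1:,4]);P=W[l==i]
r=cv2.minAreaRect(P[:,:2].astype(np.float32)*1000);print("board",r,np.median(P[:,2]))
K=s["mtx"];T=s["pose"]
def ray(u,v,z):
    d=T[:3,:3]@np.array([(u-K[0,2])/K[0,0],(v-K[1,2])/K[1,1],1]);o=T[:3,3];return (o+d*(z-o[2])/d[2])[:2]
for c,m,zt in zip(("red","blue"),masks(im),(.101,.0965)):
    k,l,st,ce=cv2.connectedComponentsWithStats(m[200:270,140:250])
    v,u=np.nonzero(m[200:270,140:250]);v=v+200;u=u+140
    XY=np.array([ray(a,b,zt) for a,b in zip(u,v)])
    r=cv2.minAreaRect(XY.astype(np.float32)*1000);Z=W[v,u,2]
    w,V=np.linalg.eigh(np.cov(XY.T));print(c,r,XY.mean(0).round(4),"ang",np.degrees(np.arctan2(V[1,1],V[0,1])).round(1),"z pct",np.nanpercentile(Z,[50,80,95]).round(4))
q=sense();print(q["tcp_pos"],R.from_quat(q["tool_rot"]).as_matrix().round(2).tolist(),q["finger_gap"])
c=im[200:275,140:250];cv2.imwrite("pics/crop.png",cv2.resize(c,None,fx=7,fy=7,interpolation=cv2.INTER_CUBIC))
E
```

```text
board ((544.541259765625, 108.617431640625), (240.9774169921875, 120.23140716552734), 87.39029693603516) 0.06794285150032886
red ((560.447265625, 123.6340560913086), (38.670066833496094, 195.32427978515625), 10.2496976852417) [0.5483 0.1833] ang 102.1 z pct [0.0963 0.1007 0.1035]
blue ((540.2862548828125, 23.09526824951172), (17.883012771606445, 61.430870056152344), 89.40695190429688) [0.5403 0.0226] ang 179.3 z pct [0.094  0.0969 0.1002]
[0.15486247 0.60500117 0.24756556] [[-0.97, 0.25, -0.0], [0.25, 0.97, -0.0], [0.0, -0.0, -1.0]] 0.9968472491865976
```

View pics/crop.png

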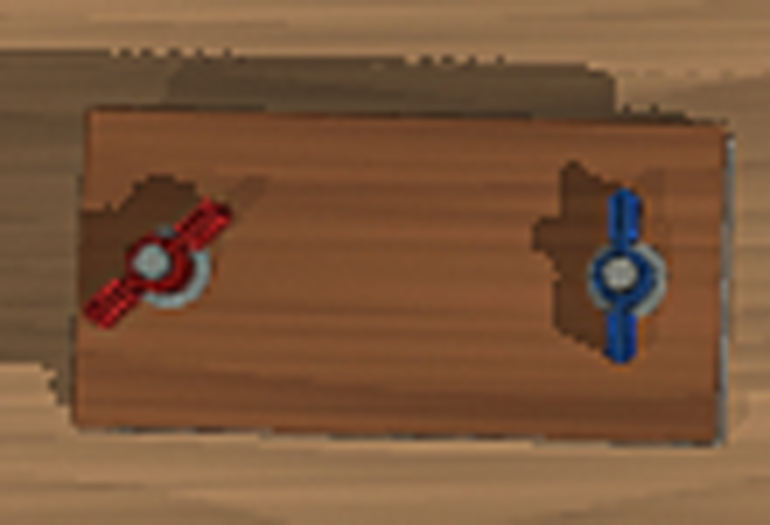

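Crop: red nut hub at crop (155,262), wings along (100,310)–(215,215), i.e. world angles about 130° and −50°; blue nut at (622,272), wings along x. Nut axis from board fit ≈ (0.5484, 0.1935), about 0.8 turn to go. I'll move shut fingers behind the 130° wing.

```bash
python3 -m crank '[{"dp":[0.855,-0.977,0],"angular":[0,0,5.17]},{"dp":[0.855,-0.977,0],"angular":[0,0,5.17]},{"dp":[0.855,-0.977,0],"angular":[0,0,5.17]},{"dp":[0.855,-0.977,0],"angular":[0,0,5.17]},{"dp":[0.855,-0.977,0],"angular":[0,0,5.17]},{"dp":[0.855,-0.977,0],"angular":[0,0,5.17]},{"dp":[0.855,-0.977,0],"angular":[0,0,5.17]},{"dp":[0.855,-0.977,0],"angular":[0,0,5.17]},{"dp":[0.855,-0.977,0],"angular":[0,0,5.17]},{"dp":[0.855,-0.977,0],"angular":[0,0,5.17]},{"dp":[0.855,-0.977,0],"angular":[0,0,5.17]},{"dp":[0.855,-0.977,0],"angular":[0,0,5.17]},{"dp":[0.855,-0.977,0],"angular":[0,0,5.17]},{"dp":[0.855,-0.977,0],"angular":[0,0,5.17]},{"dp":[0,0,0],"angular":[0,0,0]},{"dp":[0,0,0],"angular":[0,0,0]}]' 1 40
cat > g.py <<'E'
from h import *
from scipy.spatial.transform import Rotation as R
def st(C=(.5484,.1935)):
    q=sense();M=R.from_quat(q["tool_rot"]).as_matrix();y=np.degrees(np.arctan2(M[1,1],M[0,1]))
    a=np.radians(y);d=np.array(q["tcp_pos"][:2])-C
    print("t",round(q["t"],2),"tcp",np.round(q["tcp_pos"],4),"yang",y.round(1),"rad/tan mm",(1000*np.array([d@[np.cos(a),np.sin(a)],d@[np.sin(a),-np.cos(a)]])).round(1)
      ,"tilt",M[:,2].round(3),"q6",round(q["q"][5],2),"F",np.round(q["force"],1),"gap",round(q["finger_gap"],3))
st()
E
python3 g.py
```

```text
t: 1.75
tcp_pos: [0.5143, 0.1943, 0.2479]
tool_rot: [-0.484, 0.875, 0.0, -0.0]
force: [0.3, -0.6, -0.6]
finger_gap: 0.001
gripper_force: 0.0
t 1.75 tcp [0.5143 0.1943 0.2479] yang 147.8 rad/tan mm [ 29.3 -17.4] tilt [-0.001  0.    -1.   ] q6 -2.42 F [ 0.3 -0.6 -0.6] gap 0.001
```

```bash
python3 -m crank '[{"dp":[0,0,-1],"angular":[0,0,0]},{"dp":[0,0,-1],"angular":[0,0,0]},{"dp":[0,0,-1],"angular":[0,0,0]},{"dp":[0,0,-1],"angular":[0,0,0]},{"dp":[0,0,-0.7],"angular":[0,0,0]},{"dp":[0,0,-0.33],"angular":[0,0,0]},{"dp":[0,0,0],"angular":[0,0,0]}]'
python3 g.py
python3 - <<'E'
from h import *
a=vision.snapshot("top")["image"][205:265,135:195];b=vision.snapshot("side")["image"][125:185,200:260]
cv2.imwrite("pics/d1.png",cv2.resize(np.hstack([a,b]),(800,400),interpolation=cv2.INTER_CUBIC))
E
```

```text
t: 2.45
tcp_pos: [0.5125, 0.1958, 0.0963]
tool_rot: [-0.485, 0.874, 0.001, -0.002]
force: [-0.3, -0.5, 0.4]
finger_gap: 0.002
gripper_force: 0.0
t 2.45 tcp [0.5125 0.1958 0.0963] yang 148.1 rad/tan mm [ 31.7 -17. ] tilt [-0.003 -0.    -1.   ] q6 -2.42 F [-0.3 -0.5  0.4] gap 0.002
```

View pics/d1.png

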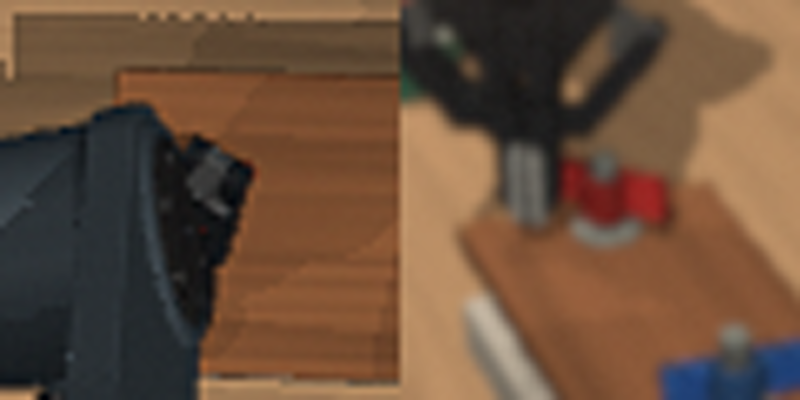

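```bash
cat > orb.py <<'E'
import sys,numpy as np
th,x,y,step,n,rad,tan=map(float,sys.argv[1:8]);C=np.array([.5484,.1935]);p=np.array([x,y]);out=[]
for i in range(int(n)):
    th-=step;a=np.radians(th);t=C+.001*(rad*np.array([np.cos(a),np.sin(a)])-tan*np.array([np.sin(a),-np.cos(a)]))
    d=((t-p)/.03).round(2);p=p+d*.03;out.append(d.tolist())
print(out,th,p)
E
python3 orb.py 148 .5125 .1958 8 20 30 17; sed -i 's/x$/x/' orb.py
```

```text
[[0.07, 0.13], [0.04, 0.16], [0.06, 0.15], [0.08, 0.13], [0.1, 0.13], [0.11, 0.11], [0.14, 0.09], [0.14, 0.08], [0.15, 0.05], [0.16, 0.03], [0.16, 0.01], [0.16, -0.01], [0.15, -0.03], [0.15, -0.06], [0.14, -0.08], [0.13, -0.09], [0.12, -0.11], [0.09, -0.13], [0.08, -0.14], [0.06, -0.15]] -12.0 [0.5812 0.2039]
```

```bash
python3 -m crank '[{"dp":[0.07,0.13,0],"angular":[0,0,-8]},{"dp":[0.04,0.16,0],"angular":[0,0,-8]},{"dp":[0.06,0.15,0],"angular":[0,0,-8]},{"dp":[0.08,0.13,0],"angular":[0,0,-8]},{"dp":[0.10,0.13,0],"angular":[0,0,-8]},{"dp":[0.11,0.11,0],"angular":[0,0,-8]},{"dp":[0.14,0.09,0],"angular":[0,0,-8]},{"dp":[0.14,0.08,0],"angular":[0,0,-8]}]'
python3 g.py
python3 - <<'E'
from h import *
a=vision.snapshot("top")["image"][205:265,135:195];b=vision.snapshot("side")["image"][125:185,200:260]
cv2.imwrite("pics/d2.png",cv2.resize(np.hstack([a,b]),(800,400),interpolation=cv2.INTER_CUBIC))
E
```

```text
t: 3.35
tcp_pos: [0.5364, 0.2248, 0.099]
tool_rot: [0.055, 0.998, 0.0, 0.0]
force: [-0.4, -1.0, 0.3]
finger_gap: 0.002
gripper_force: 0.5
t 3.35 tcp [0.5364 0.2248 0.099 ] yang 83.7 rad/tan mm [ 29.8 -15.4] tilt [ 0.001  0.    -1.   ] q6 -1.26 F [-0.4 -1.   0.3] gap 0.002
```

View pics/d2.png

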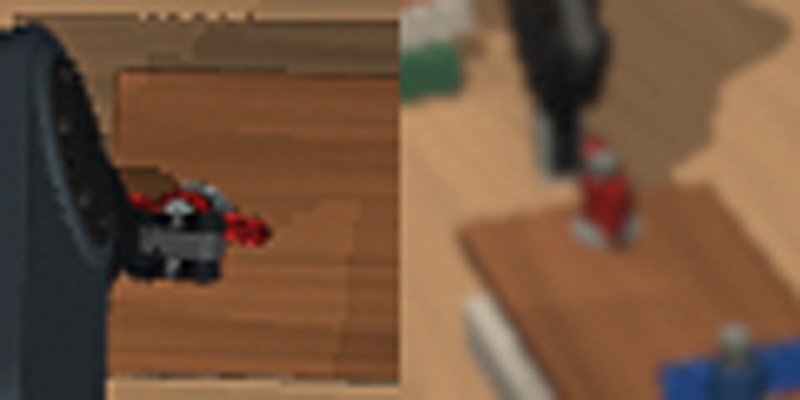

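The nut follows: the far wing is at crop (250,232) in the top half, and the finger is behind the near wing at (180,245). Continuing the stroke.

```bash
python3 -m crank '[{"dp":[0.15,0.05,-0.03],"angular":[0,0,-8]},{"dp":[0.16,0.03,0],"angular":[0,0,-8]},{"dp":[0.16,0.01,0],"angular":[0,0,-8]},{"dp":[0.16,-0.01,0],"angular":[0,0,-8]},{"dp":[0.15,-0.03,0],"angular":[0,0,-8]},{"dp":[0.15,-0.06,0],"angular":[0,0,-8]},{"dp":[0.14,-0.08,0],"angular":[0,0,-8]},{"dp":[0.13,-0.09,0],"angular":[0,0,-8]},{"dp":[0.12,-0.11,0],"angular":[0,0,-8]},{"dp":[0.09,-0.13,0],"angular":[0,0,-8]},{"dp":[0.08,-0.14,0],"angular":[0,0,-8]},{"dp":[0.06,-0.15,0],"angular":[0,0,-8]}]'
python3 g.py; python3 orb.py -12 .5812 .2039 8 14 30 17
```

```text
t: 4.65
tcp_pos: [0.5832, 0.2035, 0.0976]
tool_rot: [0.778, 0.628, 0.001, 0.0]
force: [-0.4, 1.8, -2.6]
finger_gap: 0.0
gripper_force: 0.4
t 4.65 tcp [0.5832 0.2035 0.0976] yang -12.1 rad/tan mm [ 31.9 -17.1] tilt [ 0.002  0.001 -1.   ] q6 0.37 F [-0.4  1.8 -2.6] gap 0.0
[[0.04, -0.16], [0.02, -0.16], [-0.01, -0.16], [-0.03, -0.15], [-0.05, -0.16], [-0.07, -0.14], [-0.09, -0.13], [-0.11, -0.12], [-0.13, -0.1], [-0.13, -0.09], [-0.15, -0.06], [-0.15, -0.04], [-0.16, -0.02], [-0.16, -0.0]] -124.0 [0.5458 0.1592]
```

```bash
python3 -m crank '[{"dp":[0.04,-0.16,0],"angular":[0,0,-8]},{"dp":[0.02,-0.16,0],"angular":[0,0,-8]},{"dp":[-0.01,-0.16,0],"angular":[0,0,-8]},{"dp":[-0.03,-0.15,0],"angular":[0,0,-8]},{"dp":[-0.05,-0.16,0],"angular":[0,0,-8]},{"dp":[-0.07,-0.14,0],"angular":[0,0,-8]},{"dp":[-0.09,-0.13,0],"angular":[0,0,-8]},{"dp":[-0.11,-0.12,0],"angular":[0,0,-8]},{"dp":[-0.13,-0.10,0],"angular":[0,0,-8]},{"dp":[-0.13,-0.09,0],"angular":[0,0,-8]},{"dp":[-0.15,-0.06,0],"angular":[0,0,-8]},{"dp":[-0.15,-0.04,0],"angular":[0,0,-8]}]'
python3 g.py
python3 - <<'E'
from h import *
a=vision.snapshot("top")["image"][205:265,135:195];b=vision.snapshot("side")["image"][125:185,200:260]
cv2.imwrite("pics/d3.png",cv2.resize(np.hstack([a,b]),(800,400),interpolation=cv2.INTER_CUBIC))
E
```

```text
t: 5.85
tcp_pos: [0.5584, 0.1587, 0.0979]
tool_rot: [0.988, -0.157, 0.002, -0.0]
force: [1.3, -1.8, -0.5]
finger_gap: 0.004
gripper_force: 0.7
t 5.85 tcp [0.5584 0.1587 0.0979] yang -108.1 rad/tan mm [ 30.  -20.3] tilt [ 0.004 -0.    -1.   ] q6 1.97 F [ 1.3 -1.8 -0.5] gap 0.004
```

View pics/d3.png

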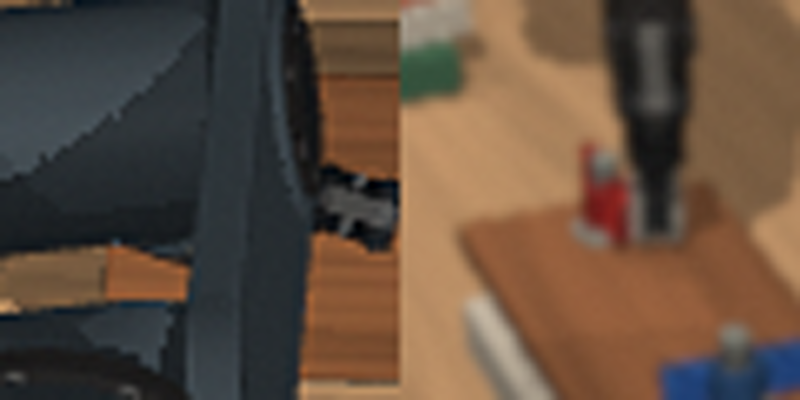

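Side crop: red nut seen nearly edge-on at (600,195), finger right of its near wing at (655,205). Lifting off and going back for the second stroke.

```bash
python3 -m crank '[{"dp":[0.19,-0.06,0],"angular":[0,0,0]},{"dp":[0,0,1],"angular":[0,0,0]},{"dp":[0,0,1],"angular":[0,0,0]},{"dp":[-0.09,0.166,0],"angular":[0,0,8.12]},{"dp":[-0.09,0.166,0],"angular":[0,0,8.12]},{"dp":[-0.09,0.166,0],"angular":[0,0,8.12]},{"dp":[-0.09,0.166,0],"angular":[0,0,8.12]},{"dp":[-0.09,0.166,0],"angular":[0,0,8.12]},{"dp":[-0.09,0.166,0],"angular":[0,0,8.12]},{"dp":[-0.09,0.166,0],"angular":[0,0,8.12]},{"dp":[-0.09,0.166,0],"angular":[0,0,8.12]},{"dp":[-0.09,0.166,0],"angular":[0,0,8.12]},{"dp":[-0.09,0.166,0],"angular":[0,0,8.12]},{"dp":[-0.09,0.166,0],"angular":[0,0,8.12]},{"dp":[-0.09,0.166,0],"angular":[0,0,8.12]},{"dp":[-0.09,0.166,0],"angular":[0,0,8.12]}]' >/dev/null
python3 -m crank '[{"dp":[0,0,0],"angular":[0,0,8.12]},{"dp":[0,0,0],"angular":[0,0,8.12]},{"dp":[0,0,0],"angular":[0,0,8.12]},{"dp":[0,0,0],"angular":[0,0,8.12]},{"dp":[0,0,0],"angular":[0,0,8.12]},{"dp":[0,0,0],"angular":[0,0,8.12]},{"dp":[0,0,0],"angular":[0,0,8.12]},{"dp":[0,0,0],"angular":[0,0,8.12]},{"dp":[0,0,0],"angular":[0,0,8.12]},{"dp":[0,0,0],"angular":[0,0,8.12]},{"dp":[0,0,0],"angular":[0,0,8.12]},{"dp":[0,0,0],"angular":[0,0,8.12]},{"dp":[0,0,0],"angular":[0,0,0]}]'
python3 g.py
python3 - <<'E'
from h import *
s=vision.snapshot("side");t=vision.snapshot("top");W=pts(s);r=masks(s["image"])[0];r[:130]=0;r[:,:205]=0;r[175:]=0;r[:,255:]=0
P=W[r>0];P=P[np.isfinite(P[:,2])];print(len(P),P.mean(0).round(4),np.percentile(P[:,2],[5,95]).round(4))
w,V=np.linalg.eigh(np.cov(P[:,:2].T));print(np.degrees(np.arctan2(V[1,1],V[0,1])))
b=s["image"][125:185,200:260];a=t["image"][205:265,135:195]
cv2.imwrite("pics/d4.png",cv2.resize(np.hstack([a,b]),(800,400),interpolation=cv2.INTER_CUBIC))
E
```

```text
t: 8.85
tcp_pos: [0.5284, 0.2222, 0.1569]
tool_rot: [-0.045, 0.999, 0.0, 0.001]
force: [0.3, -0.6, 0.1]
finger_gap: -0.002
gripper_force: 0.0
t 8.85 tcp [0.5284 0.2222 0.1569] yang 95.2 rad/tan mm [ 30.4 -17.4] tilt [ 0.001  0.    -1.   ] q6 -1.46 F [ 0.3 -0.6  0.1] gap -0.002
65 [0.5452 0.1834 0.0839] [0.0681 0.0962]
69.8918277118993
```

View pics/d4.png

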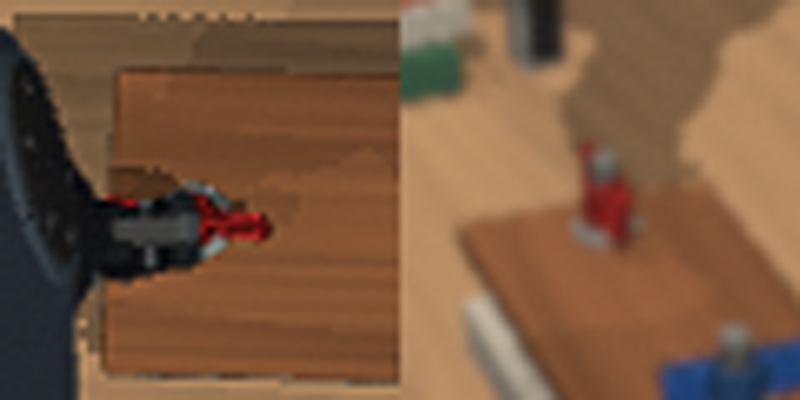

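```bash
python3 -m crank '[{"dp":[0,0,-1],"angular":[0,0,0]},{"dp":[0,0,-0.7],"angular":[0,0,0]},{"dp":[0,0,-0.32],"angular":[0,0,0]},{"dp":[0,0,0],"angular":[0,0,0]}]'
python3 g.py; python3 orb.py 95 .5287 .2222 4 30 30 17
```

```text
t: 9.35
tcp_pos: [0.5269, 0.2219, 0.0947]
tool_rot: [-0.043, 0.999, -0.0, -0.001]
force: [-0.8, 0.9, -0.1]
finger_gap: 0.005
gripper_force: 0.0
t 9.35 tcp [0.5269 0.2219 0.0947] yang 95.0 rad/tan mm [ 30.1 -18.9] tilt [-0.003 -0.001 -1.   ] q6 -1.45 F [-0.8  0.9 -0.1] gap 0.005
[[0.07, 0.03], [0.07, 0.04], [0.08, 0.03], [0.07, 0.03], [0.08, 0.03], [0.08, 0.01], [0.08, 0.02], [0.08, 0.0], [0.08, 0.0], [0.08, -0.0], [0.08, -0.01], [0.07, -0.02], [0.08, -0.02], [0.08, -0.03], [0.07, -0.03], [0.07, -0.04], [0.07, -0.04], [0.07, -0.04], [0.06, -0.06], [0.06, -0.05], [0.05, -0.06], [0.05, -0.06], [0.05, -0.07], [0.04, -0.07], [0.03, -0.07], [0.03, -0.07], [0.03, -0.08], [0.02, -0.08], [0.01, -0.08], [0.01, -0.08]] -25.0 [0.5827 0.1961]
```

```bash
python3 -m crank '[{"dp":[0.07,0.03,0],"angular":[0,0,-4]},{"dp":[0.07,0.04,0],"angular":[0,0,-4]},{"dp":[0.08,0.03,0],"angular":[0,0,-4]},{"dp":[0.07,0.03,0],"angular":[0,0,-4]},{"dp":[0.08,0.03,0],"angular":[0,0,-4]},{"dp":[0.08,0.01,0],"angular":[0,0,-4]},{"dp":[0.08,0.02,0],"angular":[0,0,-4]},{"dp":[0.08,0,0],"angular":[0,0,-4]}]';python3 g.py
python3 -m crank '[{"dp":[0.08,0,0],"angular":[0,0,-4]},{"dp":[0.08,0,0],"angular":[0,0,-4]}]';python3 g.py
python3 -m crank '[{"dp":[0.08,-0.01,0],"angular":[0,0,-4]},{"dp":[0.07,-0.02,0],"angular":[0,0,-4]}]';python3 g.py
```

```text
t: 10.15
tcp_pos: [0.5462, 0.228, 0.0971]
tool_rot: [0.235, 0.972, 0.0, 0.0]
force: [-0.5, 0.7, -0.2]
finger_gap: -0.001
gripper_force: 0.5
t 10.15 tcp [0.5462 0.228  0.0971] yang 62.8 rad/tan mm [ 29.7 -17.7] tilt [ 0.001  0.    -1.   ] q6 -0.89 F [-0.5  0.7 -0.2] gap -0.001
t: 10.35
tcp_pos: [0.5509, 0.228, 0.097]
tool_rot: [0.302, 0.953, 0.0, 0.0]
force: [-0.7, 0.5, -0.2]
finger_gap: 0.002
gripper_force: 0.4
t 10.35 tcp [0.5509 0.228  0.097 ] yang 54.8 rad/tan mm [ 29.6 -17.8] tilt [ 0.  0. -1.] q6 -0.75 F [-0.7  0.5 -0.2] gap 0.002
t: 10.55
tcp_pos: [0.5556, 0.2272, 0.097]
tool_rot: [0.368, 0.93, 0.0, 0.0]
force: [-0.6, 1.2, -0.1]
finger_gap: 0.001
gripper_force: 0.5
t 10.55 tcp [0.5556 0.2272 0.097 ] yang 46.8 rad/tan mm [ 29.5 -17.8] tilt [ 0.001  0.001 -1.   ] q6 -0.62 F [-0.6  1.2 -0.1] gap 0.001
```

```bash
python3 -m crank '[{"dp":[0.08,-0.02,0],"angular":[0,0,-4]},{"dp":[0.08,-0.03,0],"angular":[0,0,-4]}]' >/dev/null;python3 g.py
python3 -m crank '[{"dp":[0.07,-0.03,0],"angular":[0,0,-4]},{"dp":[0.07,-0.04,0],"angular":[0,0,-4]}]'>/dev/null;python3 g.py
```

```text
t 10.75 tcp [0.5604 0.2257 0.0971] yang 38.8 rad/tan mm [ 29.5 -17.6] tilt [ 0.001  0.    -1.   ] q6 -0.48 F [-1.8  0.6  0.4] gap -0.002
t 10.95 tcp [0.5647 0.2236 0.0971] yang 30.8 rad/tan mm [ 29.4 -17.5] tilt [ 0.001  0.001 -1.   ] q6 -0.35 F [-0.6  0.4 -1.2] gap -0.001
```

```bash
python3 - <<'E'
from h import *
s=vision.snapshot("side");b=s["image"][125:185,200:260];a=vision.snapshot("top")["image"][205:265,135:195]
cv2.imwrite("pics/d5.png",cv2.resize(np.hstack([a,b]),(800,400),interpolation=cv2.INTER_CUBIC))
E
```

```text
(no output)
```

View pics/d5.png

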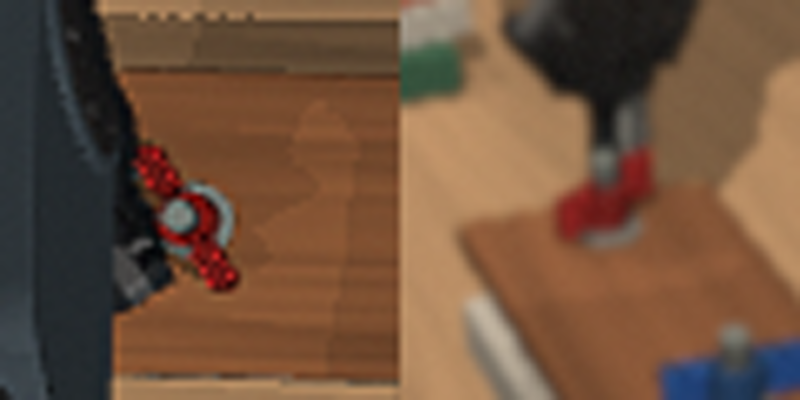

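Top crop: nut hub at (180,215), wings toward (150,155) and (235,278), i.e. wing at ≈35°, nut following. Continuing with force checks.

```bash
python3 -m crank '[{"dp":[0.07,-0.04,0],"angular":[0,0,-4]},{"dp":[0.07,-0.04,0],"angular":[0,0,-4]}]' >/dev/null;python3 g.py
python3 -m crank '[{"dp":[0.06,-0.06,0],"angular":[0,0,-4]},{"dp":[0.06,-0.05,0],"angular":[0,0,-4]}]'>/dev/null;python3 g.py
```

```text
t 11.25 tcp [0.5687 0.2211 0.0968] yang 22.9 rad/tan mm [ 29.4 -17.5] tilt [ 0.001  0.    -1.   ] q6 -0.21 F [-0.3  0.7 -0.4] gap -0.003
t 11.45 tcp [0.5723 0.2178 0.0968] yang 14.9 rad/tan mm [ 29.4 -17.3] tilt [ 0.001  0.    -1.   ] q6 -0.08 F [-0.4  0.6  0.8] gap 0.001
```

```bash
python3 -m crank '[{"dp":[0.05,-0.06,0],"angular":[0,0,-4]}]' >/dev/null;python3 g.py
python3 -m crank '[{"dp":[0.05,-0.06,0],"angular":[0,0,-4]}]'>/dev/null;python3 g.py
```

```text
t 11.55 tcp [0.5739 0.2161 0.0968] yang 10.9 rad/tan mm [ 29.3 -17.3] tilt [ 0.001  0.001 -1.   ] q6 -0.01 F [-0.   1.9 -0.1] gap 0.003
t 11.65 tcp [0.5753 0.2142 0.0967] yang 6.9 rad/tan mm [ 29.2 -17.3] tilt [ 0.001  0.001 -1.   ] q6 0.05 F [-0.4  1.5 -0.5] gap -0.0
```

```bash
for i in 1; do python3 -m crank '[{"dp":[0.025,-0.035,0],"angular":[0,0,-2]}]' >/dev/null;python3 g.py; done
python3 -m crank '[{"dp":[0.025,-0.035,0],"angular":[0,0,-2]}]'>/dev/null;python3 g.py
python3 -m crank '[{"dp":[0.02,-0.035,0],"angular":[0,0,-2]}]'>/dev/null;python3 g.py
```

```text
t 11.75 tcp [0.5761 0.2131 0.0967] yang 5.0 rad/tan mm [ 29.3 -17.1] tilt [ 0.001  0.    -1.   ] q6 0.09 F [-0.8  0.6 -0.9] gap 0.001
t 11.85 tcp [0.5769 0.2121 0.0967] yang 3.0 rad/tan mm [ 29.4 -17.1] tilt [ 0.001  0.001 -1.   ] q6 0.12 F [-0.9  0.1  0.3] gap -0.004
t 11.95 tcp [0.5774 0.2111 0.0967] yang 1.0 rad/tan mm [ 29.3 -17.1] tilt [ 0.001  0.001 -1.   ] q6 0.15 F [ 0.2  0.8 -0.2] gap 0.002
```

```bash
python3 -m crank '[{"dp":[0.02,-0.035,0],"angular":[0,0,-2]}]' >/dev/null;python3 g.py
python3 -m crank '[{"dp":[0.015,-0.035,0],"angular":[0,0,-2]}]'>/dev/null;python3 g.py
```

```text
t 12.05 tcp [0.578  0.2101 0.0967] yang -1.0 rad/tan mm [ 29.4 -17.1] tilt [ 0.001  0.001 -1.   ] q6 0.18 F [-0.2  0.5 -0.8] gap -0.002
t 12.15 tcp [0.5786 0.209  0.0967] yang -3.0 rad/tan mm [ 29.3 -17.1] tilt [ 0.001  0.001 -1.   ] q6 0.22 F [ 0.5  0.3 -0.5] gap -0.003
```

```bash
cat >> g.py <<'E'
import sys
if np.hypot(*sense()["force"][:2])>4: sys.exit(1)
E
python3 orb.py -3 .5786 .2090 3 30 29.5 17
```

```text
[[0.03, -0.06], [0.02, -0.05], [0.02, -0.06], [0.02, -0.05], [0.01, -0.06], [0.01, -0.06], [0.01, -0.06], [0.01, -0.06], [-0.0, -0.06], [-0.0, -0.06], [-0.01, -0.06], [-0.01, -0.06], [-0.01, -0.05], [-0.01, -0.06], [-0.02, -0.06], [-0.02, -0.05], [-0.02, -0.06], [-0.03, -0.05], [-0.02, -0.05], [-0.04, -0.06], [-0.03, -0.04], [-0.04, -0.05], [-0.03, -0.05], [-0.04, -0.04], [-0.05, -0.04], [-0.04, -0.04], [-0.05, -0.04], [-0.05, -0.03], [-0.05, -0.03], [-0.05, -0.03]] -93.0 [0.5639 0.1631]
```

```bash
python3 -m crank '[{"dp":[0.03,-0.06,0],"angular":[0,0,-3]}]' >/dev/null;python3 g.py &&
python3 -m crank '[{"dp":[0.02,-0.05,0],"angular":[0,0,-3]}]'>/dev/null&&python3 g.py &&
python3 -m crank '[{"dp":[0.02,-0.06,0],"angular":[0,0,-3]}]'>/dev/null&&python3 g.py &&
python3 -m crank '[{"dp":[0.02,-0.05,0],"angular":[0,0,-3]}]'>/dev/null&&python3 g.py &&
python3 -m crank '[{"dp":[0.01,-0.06,0],"angular":[0,0,-3]}]'>/dev/null&&python3 g.py &&
python3 -m crank '[{"dp":[0.01,-0.06,0],"angular":[0,0,-3]}]'>/dev/null&&python3 g.py &&
python3 -m crank '[{"dp":[0.01,-0.06,0],"angular":[0,0,-3]}]'>/dev/null&&python3 g.py &&
python3 -m crank '[{"dp":[0.01,-0.06,0],"angular":[0,0,-3]}]'>/dev/null&&python3 g.py
```

```text
t 12.25 tcp [0.5794 0.2077 0.0967] yang -6.0 rad/tan mm [ 29.3 -17.4] tilt [ 0.001  0.002 -1.   ] q6 0.27 F [-0.6  4.6  0.3] gap 0.002
```

```bash
python3 -m crank '[{"dp":[0,0,0],"angular":[0,0,0]}]' >/dev/null;python3 g.py
python3 -m crank '[{"dp":[0.01,-0.02,0],"angular":[0,0,-1]}]'>/dev/null;python3 g.py
python3 - <<'E'
from h import *
s=vision.snapshot("side");b=s["image"][125:185,200:260];t=vision.snapshot("top");a=t["image"][205:265,135:195]
cv2.imwrite("pics/d6.png",cv2.resize(np.hstack([a,b]),(800,400),interpolation=cv2.INTER_CUBIC))
E
```

```text
t 12.35 tcp [0.5793 0.2078 0.0967] yang -6.0 rad/tan mm [ 29.3 -17.5] tilt [ 0.001  0.002 -1.   ] q6 0.27 F [-0.8  4.   0.2] gap -0.0
t 12.45 tcp [0.5796 0.2075 0.0966] yang -7.0 rad/tan mm [ 29.2 -17.7] tilt [ 0.001  0.002 -1.   ] q6 0.28 F [-1.1  5.9  0.7] gap -0.004
```

View pics/d6.png

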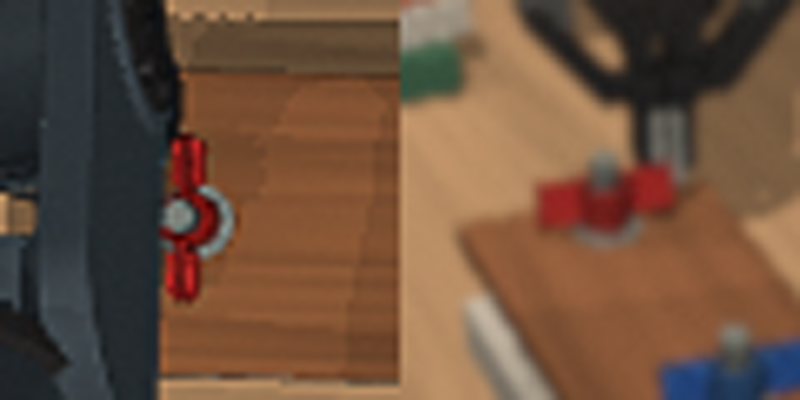

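Top crop: the wings lie along (190,140)–(182,300), i.e. aligned with the press at ≈−3°, and the reaction has climbed to 6 N with the wing not moving: home on its stop. Backing off and retreating.

```bash
python3 -m crank '[{"dp":[0.02,0.2,0],"angular":[0,0,0]},{"dp":[0.03,0.4,0],"angular":[0,0,0]},{"dp":[0,0,0.5],"angular":[0,0,0]},{"dp":[0,0,1],"angular":[0,0,0]},{"dp":[0,0,1],"angular":[0,0,0]},{"dp":[0,0,1],"angular":[0,0,0]},{"dp":[0,0,1],"angular":[0,0,0]},{"dp":[-0.5,0.9,0],"angular":[0,0,0]},{"dp":[-0.5,0.9,0],"angular":[0,0,0]},{"dp":[-0.5,0.9,0],"angular":[0,0,0]},{"dp":[-0.5,0.9,0],"angular":[0,0,0]},{"dp":[-0.5,0.9,0],"angular":[0,0,0]},{"dp":[-0.5,0.9,0],"angular":[0,0,0]},{"dp":[-0.5,0.9,0],"angular":[0,0,0]},{"dp":[-0.5,0.9,0],"angular":[0,0,0]},{"dp":[0,0,0],"angular":[0,0,0]},{"dp":[0,0,0],"angular":[0,0,0]}]'
python3 - <<'E'
from h import *
s=vision.snapshot("top");W=pts(s);im=s["image"];h=W[...,2]
b=((h>.060)&(h<.074)&(abs(W[...,0]-.54)<.12)&(abs(W[...,1]-.1)<.17)).astype(np.uint8)
k,l,st,ce=cv2.connectedComponentsWithStats(b);i=1+np.argmax(st[1:,4])
print("board",cv2.minAreaRect(W[l==i][:,:2].astype(np.float32)*1000))
for c,m in zip(("red","blue"),masks(im)):
    k,l,st,ce=cv2.connectedComponentsWithStats(m[210:262,145:245])
    v,u=np.nonzero(m[210:262,145:245]);P=W[v+210,u+145];Z=P[:,2]
    if c=="red":P=P[P[:,1]>.13]
    w,V=np.linalg.eigh(np.cov(P[:,:2].T));print(c,P.mean(0).round(4),"ang",np.degrees(np.arctan2(V[1,1],V[0,1])).round(1),"z",np.nanpercentile(P[:,2],[50,80,95]).round(4))
cv2.imwrite("pics/end.png",cv2.resize(im[140:310,130:300],(600,600),interpolation=cv2.INTER_CUBIC))
E
```

```text
t: 14.25
tcp_pos: [0.4607, 0.4406, 0.2318]
tool_rot: [0.748, 0.664, 0.0, 0.001]
force: [0.8, 0.0, -0.2]
finger_gap: 0.0
gripper_force: 0.0
board ((544.6531372070312, 108.62165832519531), (240.71014404296875, 120.3097152709961), 87.41637420654297)
red [0.5481 0.1915 0.0918] ang 177.0 z [0.0928 0.0976 0.1004]
blue [0.5401 0.0229 0.094 ] ang 179.3 z [0.095  0.0972 0.1   ]
```

View pics/end.png

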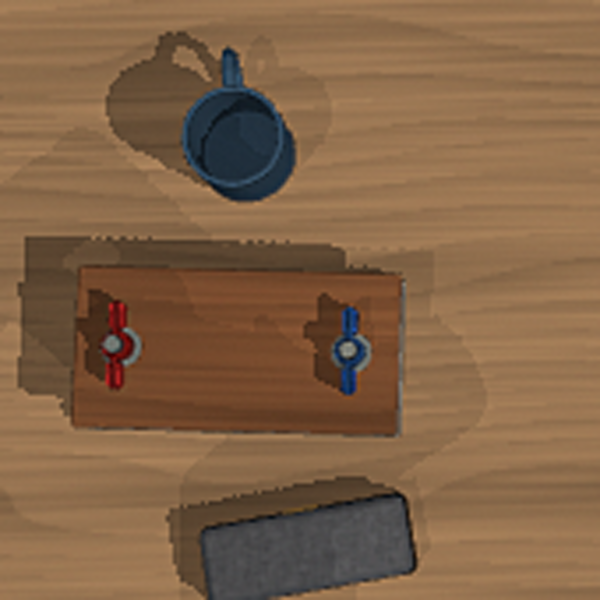

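The final view shows the red nut at (115,345) with its wings square to the press and at the same height as the blue nut at (348,350). The press hasn't moved, the mug and case are untouched, and the arm is clear.

```bash
python3 -c "from station import order; print(order.sign_off())"
```

```text
the job is handed in; nothing more can be done
None
```

The red wing nut is home: it stopped turning against about 6 N and now sits level with the blue nut; the press has not moved, the arm is clear of everything, and the job was handed in after about 14 s of robot time.

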